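# Air the parts dryer

### The job

Air the little parts dryer: first turn the bar knob on its right-hand pod until the knob's pointed end stands at the one long line of the dial. Then take the sprung lid by its bow handle, raise it until the pointer on its left edge stands in the middle between the two prongs of the index fork on the arc rail, and finish while still holding the handle there (the spring shuts the lid if you let go). Leave the index fork as it is set and do not disturb the things round about.

Things in the scene. Friction and masses are not known exactly. Their poses are not given: they have to be found in the camera images.
- dryer: Grey steel bench dryer, fixed to the worktop: an open box 200x200 mm with its lid top 85 mm above the worktop, a knob pod on its right (-y) side (110 mm along x, reaching to y = -199 mm, top at 90 mm), and a curved round rail on its left (+y) side, 190 mm in radius about the lid's hinge and standing up to 240 mm high. Origin under the centre of the box, on the worktop; z up, x from its front (the lid's free edge, towards the robot) to its back (the hinge), y to its left.
- knob (a joint): Black bar knob on the pod, turning about a vertical axis with light friction (about 0.03 N m); it stays where left. Value in rad, grows as it turns CLOCKWISE seen from above, stops at 0 and 3.0. At 1.5 its pointed end stands at the long black line of the dial, and points straight to the dryer's front (-x of dryer); the short lines are 0.3 rad apart. A white line on its top runs from the axis to the pointed end. It starts anticlockwise of the long line, at 0.2 to 1.0.
- knob_grip (a point): On the knob's axis, 28 mm above the pod's top, the height to grip. The knob's bar is 14 mm thick, 36 mm long (its point reaches 25 mm from the axis) and 35 mm tall, its top 13 mm above this point; under it is a round skirt 44 mm across whose top is 22 mm below this point. The point turns with the knob; its axes are those of dryer when the knob reads 0. The bar lies along the direction that points to the dryer's -x at knob value 1.5.
- lid (a joint): The lid's hinge, along the dryer's y axis at the back: 0 shut, rad, grows as the front edge rises, limit 1.1. A spring and the weight shut it: about 5 N upwards at the handle starts it, about 8 N along the arc (15 N if straight up) holds it at 0.7 rad. It is 0 at the start.
- lid_hinge (a point): On the lid's hinge axis, in the middle of the lid's width; turns with the lid. When the lid is shut its axes are those of dryer.
- bow_centre (a point): Steel bow handle on top of the lid near its front edge: a round bar 12 mm thick along the dryer's y axis, straight and free for 90 mm, on two posts 110 mm apart. This point is in the middle of the bar, on the bar's centre line, 45 mm above the lid's top; with the lid shut it is 155 mm in front of the hinge axis and 49 mm above it. It turns with the lid about the hinge; a bar held between two fingers, one in front of and one behind it, can turn between them.
- pointer_tip (a point): The dark tip of the lid's pointer, on the lid's left edge: 190 mm in front of the hinge axis and level with it when the lid is shut, 118 mm to the left of the lid's middle. Turns with the lid; x axis along the lid from front to hinge.
- index (a joint): Angle of the index arm on the same hinge axis as the lid, rad, same sense and zero as lid: the lid's pointer is in the middle of the fork when lid equals index. Set anew each time, 0.35 to 0.7; held by stiff friction; not to be moved.
- fork_centre (a point): Middle of the gap between the two steel prongs of the index fork (gap 27 mm, prongs one above the other along the arc rail), 190 mm from the hinge axis, where the pointer tip has to stand. x axis along the index arm towards the hinge.
- screwdriver_yellow: Bystander: screwdriver with yellow handle, 185 mm long. Origin under its middle. Leave alone.
- wax_tin: Bystander: round tin, 70 mm across, 63 mm tall. Origin under its middle. Leave alone.
- sanding_block: Bystander: cork sanding block, 63x111x32 mm. Origin under its middle. Leave alone.
- hex_nut: Bystander: hexagon nut, 22 mm across, 10 mm tall, just in front of the dryer. Origin under its middle. Leave alone.
- wood_offcut: Bystander: pine offcut, 45x140x19 mm, lying just in front of the dryer. Origin under its middle. Leave alone.

How it is judged (in metres and radians):
On the way, in this order (a step that is already met when the one before it is completed fails the run):
1. the knob's pointed end stands at the long line (value of joint knob between 1.36 and 1.64 rad and value of joint lid below 0.1 rad), for 0.2 s.
2. the lid is held by its handle with the pointer between the prongs (angle between the x axis of pointer_tip and the x axis of fork_centre, either way round below 0.075 rad and distance between pointer_tip and fork_centre below 0.016 m and contact force between the fingers and lid above 1 N and velocity of joint lid between -0.08 and 0.08 rad/s), for 0.5 s.
At the end, for the whole second after the job is handed in: The knob stands within 0.14 rad (8 degrees) of the long line, and the fingers hold the lid still by its bow handle (contact force over 1 N) with the lid within 0.075 rad (about 4 degrees) of the index arm, so the pointer lies between the two prongs (all of step 2 and value of joint knob between 1.36 and 1.64 rad); the arm keeps its last pose, push and grip.
It fails at once if the index fork is pushed from where it is set (more than 8 mm) (distance of fork_centre from where it was at the start of the episode above 0.008 m).
It fails at once if a bystander is disturbed (moved more than 30 mm) (distance of any of screwdriver_yellow, wax_tin, sanding_block, hex_nut, wood_offcut from where it was at the start of the episode above 0.03 m).
It also fails if it takes over 48 s, if anything falls off the work surface, if the arm or the gripper's body presses on something with over 40 N, if the wrist force passes 120 N, or if a joint passes its speed limit or range.

### The arm

A 6-joint arm with a two-finger parallel gripper is mounted at the origin on a cart in front of the work surface, level with it; the furniture and walls round the work are solid. World frame = base frame: x ahead of the robot, y to its left, z up, the work surface at z = 0. Lengths are in m, angles in degrees, forces in N, time in s.
With the tool pointing down it reaches from about 0.4 to 0.825 m from the base axis. Payload 7 kg.
Tool frame: the origin (TCP) lies midway between the tips of the shut fingers; the grasp point (between the pads) lies 19 mm behind it; z points along the fingers, y is the direction in which the jaws open and shut (so a half turn about z gives the same grasp; the last joint's range is limited). The gripper opens to 88 mm and grips with 3 to 60 N. Pads are 19 mm wide; open, the fingers measure 130 mm over their backs; the gripper's body (78 mm by 193 mm) begins 47 mm behind the grasp point.
Start: joints at [-54.483, 20.546, 0.682, 0, -70.136, -16.507], TCP at [0.22, -0.638, 0.194] pointing down, gripper open.
Joint ranges: [-176.03, 176.03], [-82.01, 121.73], [-58.28, 71.71], [-173.87, 95.51], [-174.79, -0.11], [-173.66, 173.66]. Speed limits (degrees/s): [136.94, 136.94, 172.46, 180, 180, 180].

### API

Orientations are given as a 3x3 rotation matrix whose columns are the frame's x, y, z axes.
In Python, from rig import robot gives the robot as it stands. Calls block until the motion is done:
- robot.goto(position, orientation): joint-space move of the TCP to a pose.
- robot.servo_line(position, ori=None, speed=0.15): straight line of the TCP; ori=None keeps the orientation; speed is the mean speed in m/s.
- robot.movej(angles): joint-space move.
- robot.move_gripper(opening): opening from 0.0 (shut) to 1.0 (fully open); the grip force is fixed at half the most; returns when the fingers have stopped.
- robot.dwell(seconds).
- robot.ik(position, orientation): joint angles nearest the present ones, or None.
- robot.grab_frame(name): name is "side" or "top"; returns (picture, depth): 420x560x3 uint8, red, green, blue; 420x560 float32, m along the optical axis (not along the pixel's ray), 0 where there is no reading.
- robot.camera_info(name): a dict with "vfov" (degrees; the focal length in pixels is half the picture's height over the tangent of half this angle, whatever the lens; pixels are square), "cx", "cy" (the principal point, pixels), "view" (4x4, takes a point from world to camera coordinates). Camera axes: x right, y down, z forward; pixel columns grow to the right and rows downward; lengths in m; the calibration is good to about 2 mm. A picture is of the moment at which its call begins. camera_info takes no time and is no camera call.
A pose or a line that the arm cannot do raises robot.Unreachable and nothing moves.
- robot.job_done(): hands the job in, once; it reports no verdict.
Readings, each from a call of its own:
- robot.read_t(): time.
- robot.read_qpos(): joint angles.
- robot.read_qvel(): joint speeds.
- robot.read_effort(): joint torques, N m.
- robot.read_position(): TCP position.
- robot.read_tcp_rot(): TCP orientation.
- robot.read_force(): force on the tool from outside, world axes, zero at the start.
- robot.read_ft_torque(): the same for the moment, N m.
- robot.read_grip_width(): opening from 0.0 (shut) to 1.0 (fully open).
Only numpy, scipy, OpenCV 4.12 (cv2) and the standard library are available. Lean on these libraries where they do the work, as an engineer would, in place of code of your own. Each camera call takes 0.05 s, during which the arm holds its last target.

## Working session

There is one attempt and no reset: what is moved stays moved. The work goes in short steps, each a Python script; the robot and the scene stay as the last script left them, time stands still between calls to the robot, and variables do not carry over. Pictures are saved under pics/ and viewed, and the job is handed in when it is done.

```bash
mkdir -p pics; ls; python3 - <<'E'
from rig import robot
import cv2,numpy as np
for n in("side","top"):
    p,d=robot.grab_frame(n); cv2.imwrite(f"pics/{n}0.png",p[:,:,::-1]); np.save(f"{n}0d.npy",d)
    i=robot.camera_info(n); print(n,i["vfov"],i["cx"],i["cy"]); print(np.round(i["view"],3))
print(robot.read_t())
E
```

```text
pics
side 56.8738076296544 278.78241711266014 209.25813895164953
[[-0.993 -0.121  0.002  0.512]
 [-0.073  0.594 -0.801  0.139]
 [ 0.096 -0.795 -0.599  1.286]
 [ 0.     0.     0.     1.   ]]
top 45.743772080720056 265.9793024036175 201.45990627731365
[[ 0.029 -1.    -0.005 -0.005]
 [-0.994 -0.028 -0.102  0.524]
 [ 0.102  0.008 -0.995  1.746]
 [ 0.     0.     0.     1.   ]]
0.1
```

View pics/side0.png

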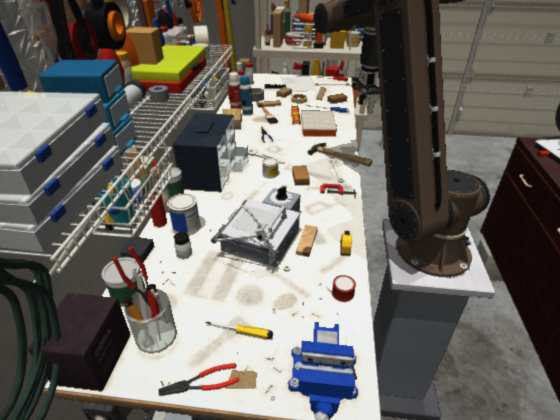

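View pics/top0.png

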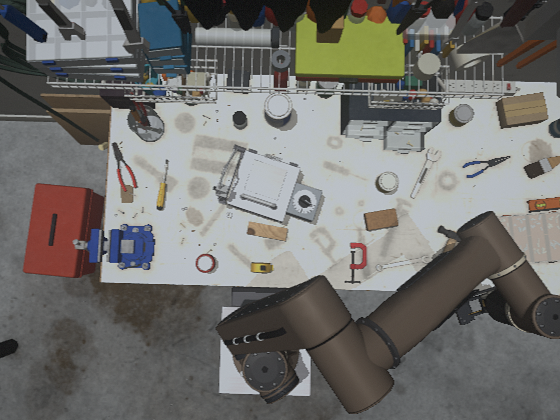

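The side view shows the dryer at about (258,230), and the top view shows it at about (263,185) with its pod at (305,203). I'll zoom in on both.

```bash
python3 - <<'E'
import cv2
a=cv2.imread("pics/top0.png")[135:245,205:335]; cv2.imwrite("pics/topz.png",cv2.resize(a,None,fx=6,fy=5.4545*1.1/1.1,interpolation=cv2.INTER_CUBIC) if 0 else cv2.resize(a,None,fx=5.4,fy=5.4,interpolation=cv2.INTER_CUBIC))
a=cv2.imread("pics/side0.png")[175:275,205:325]; cv2.imwrite("pics/sidez.png",cv2.resize(a,None,fx=6,fy=6,interpolation=cv2.INTER_CUBIC))
E
```

```text
(no output)
```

View pics/topz.png

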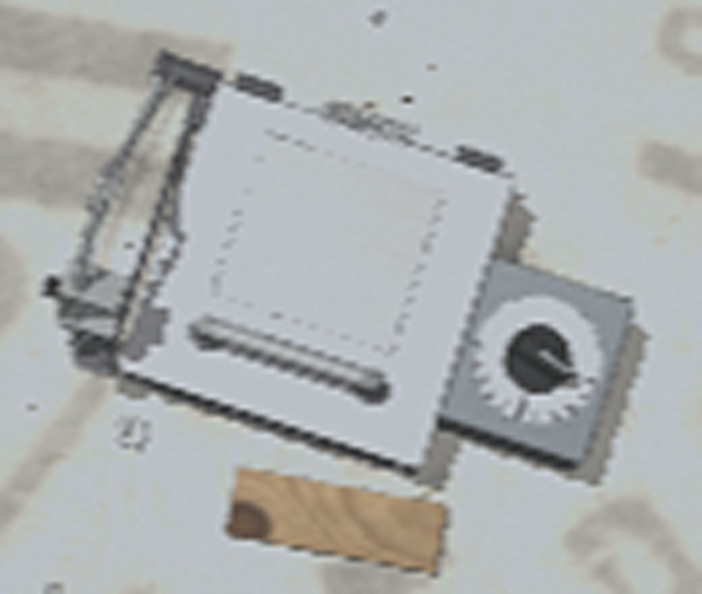

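View pics/sidez.png

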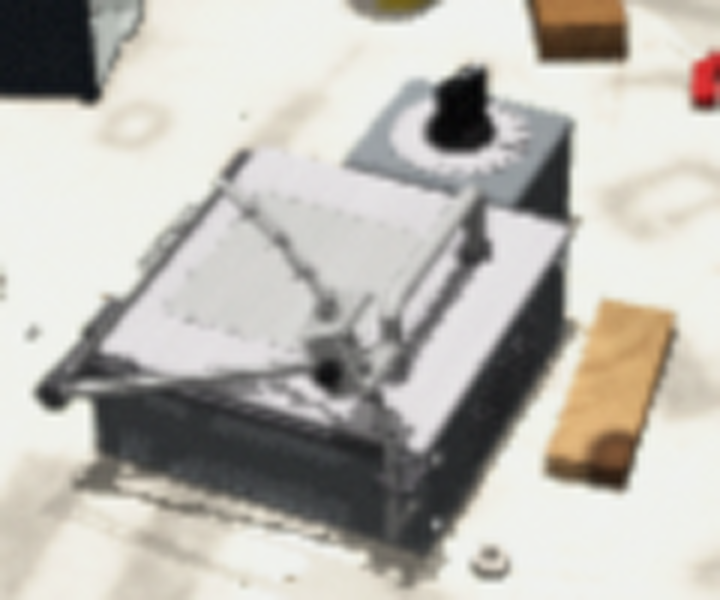

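```bash
cat > h.py <<'E'
from rig import robot
import numpy as np
def cam(n):
    i=robot.camera_info(n); f=210/np.tan(np.radians(i["vfov"]/2)); return f,i["cx"],i["cy"],np.array(i["view"])
def ray(n,uv):
    f,cx,cy,V=cam(n); R=V[:3,:3]; o=-R.T@V[:3,3]; d=R.T@np.array([(uv[0]-cx)/f,(uv[1]-cy)/f,1.]); return o,d
def onz(n,uv,z):
    o,d=ray(n,uv); return o+d*(z-o[2])/d[2]
def proj(n,p):
    f,cx,cy,V=cam(n); q=V[:3,:3]@np.asarray(p)+V[:3,3]; return np.array([cx+f*q[0]/q[2],cy+f*q[1]/q[2]])
E
python3 - <<'E'
from h import *
T=lambda u,v:(u/5.4+205-.4,v/5.4+135-.4)
S=lambda u,v:(u/6+205-.4,v/6+175-.4)
L={'BL':(222,83),'BR':(515,185),'FR':(415,472),'FL':(120,370)}
P={k:onz('top',T(*v),.085) for k,v in L.items()}
for k in P: print(k,P[k].round(4))
for a,b in(('BL','BR'),('BR','FR'),('FR','FL'),('FL','BL')):
    d=P[b]-P[a]; print(a,b,np.linalg.norm(d).round(4),np.degrees(np.arctan2(d[1],d[0])).round(1))
Q=[onz('top',T(*v),.09) for v in((495,262),(633,298),(575,468),(440,422))]
for i in range(4):
    d=Q[(i+1)%4]-Q[i]; print('pod',Q[i].round(4),np.linalg.norm(d).round(4),np.degrees(np.arctan2(d[1],d[0])).round(1))
# knob by both
print('dial centre?',onz('top',T(537,360),.09))
print('handle ends',onz('top',T(203,330),.13),onz('top',T(377,385),.13))
# side lid corners
for k,v in {'BR':(247,152),'FR':(570,230),'FL':(420,455)}.items(): print('side',k,onz('side',S(*v),.085).round(4))
d=np.load('top0d.npy'); 
for uv in((255,180),(305,190),(230,230)):
  o,r=ray('top',uv); print((o+r*d[uv[1],uv[0]]).round(3))
d=np.load('side0d.npy'); 
for uv in((255,215),(250,255)):
  o,r=ray('side',uv); print((o+r*d[uv[1],uv[0]]).round(3))
E
```

```text
BL [0.6957 0.0849 0.085 ]
BR [ 0.6344 -0.1053  0.085 ]
FR [ 0.4483 -0.0458  0.085 ]
FL [0.508  0.1438 0.085 ]
BL BR 0.1998 -107.9
BR FR 0.1954 162.3
FR FL 0.1989 72.5
FL BL 0.1967 -17.4
pod [ 0.5835 -0.0933  0.09  ] 0.0907 -103.2
pod [ 0.5628 -0.1817  0.09  ] 0.1148 162.4
pod [ 0.4533 -0.1469  0.09  ] 0.0902 72.7
pod [ 0.4801 -0.0608  0.09  ] 0.1083 -17.5
dial centre? [ 0.5213633  -0.12139863  0.09      ]
handle ends [0.53010721 0.08922433 0.13      ] [ 0.49881345 -0.01982355  0.13      ]
side BR [ 0.6451 -0.0955  0.085 ]
side FR [ 0.4501 -0.0432  0.085 ]
side FL [0.5101 0.1512 0.085 ]
[0.592 0.049 0.081]
[ 0.561 -0.124  0.088]
[0.419 0.136 0.004]
[ 0.597 -0.01   0.088]
[0.593 0.121 0.028]
```

```bash
cat >> h.py <<'E'
yaw=np.radians(-17.5); C=np.array([.5716,.0194,0])
X=np.array([np.cos(yaw),np.sin(yaw),0]); Y=np.array([-np.sin(yaw),np.cos(yaw),0]); Z=np.array([0,0,1.])
def D(x,y,z): return C+x*X+y*Y+z*Z
HX,HZ=.096,.081
def pt(th,y,r=.19): return D(HX-r*np.cos(th),y,HZ+r*np.sin(th))
E
python3 - <<'E'
from h import *
import cv2
for n,(u0,v0,u1,v1) in {'side':(205,200,295,275),'top':(205,135,285,215)}.items():
    a=cv2.imread(f"pics/{n}0.png")
    a=cv2.resize(a[v0:v1,u0:u1],None,fx=7,fy=7,interpolation=cv2.INTER_CUBIC)
    for k in range(0,10):
        p=proj(n,pt(k*.1,.118)); c=tuple(((p-[u0,v0])*7+3).astype(int).tolist()); cv2.circle(a,c,2,(0,0,255),-1); cv2.putText(a,str(k),(c[0]+4,c[1]),0,.4,(0,0,255))
    for q in(pt(0,.118,0),D(HX-.155,0,.13),D(HX-.155,.055,.13),D(-.0,-.15,.09)):
        p=proj(n,q); c=tuple(((p-[u0,v0])*7+3).astype(int).tolist()); cv2.circle(a,c,2,(255,0,0),-1)
    cv2.imwrite(f"pics/{n}fork.png",a)
E
```

```text
(no output)
```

View pics/sidefork.png

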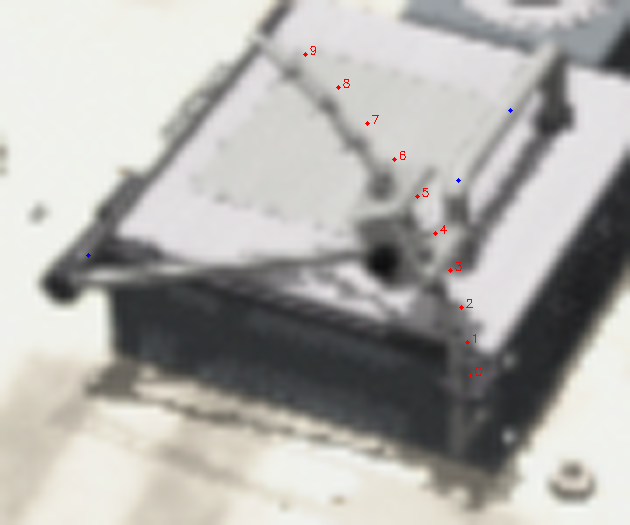

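View pics/topfork.png

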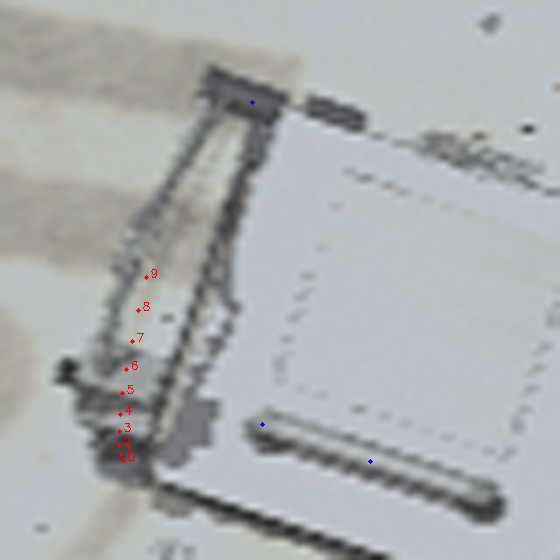

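```bash
python3 - <<'E'
from h import *
import cv2
im=np.full((560,640,3),255,np.uint8)
for n,col in(('side',(0,0,255)),('top',(255,0,0))):
    d=np.load(n+'0d.npy'); f,cx,cy,V=cam(n)
    v,u=np.mgrid[:420,:560]; q=np.stack([(u-cx)/f*d,(v-cy)/f*d,d],-1).reshape(-1,3); q=q[d.ravel()>0]
    p=(q-V[:3,3])@V[:3,:3]-C
    x,y,z=p@X,p@Y,p[:,2]
    m=(y>.104)&(y<.19)&(z>.02)&(z<.3)&(x>-.17)&(x<.13)
    r=np.hypot(HX-x,z-HZ); th=np.arctan2(z-HZ,HX-x)
    print(n,m.sum())
    for a,b,h in zip(x[m],z[m],y[m]): cv2.circle(im,(int((a+.17)*2000),int(560-b*2000)),3,col if h<.135 else tuple(c//2 for c in col),-1)
    k=m&(r>.15)&(r<.22)
    for i in np.where(k)[0]: print(n,round(r[i],3),round(th[i],3),round(y[i],3))
for k in range(12):
    t=k*.1; a=HX-.19*np.cos(t); b=HZ+.19*np.sin(t); c=(int((a+.17)*2000),int(560-b*2000)); cv2.circle(im,c,4,(0,160,0),-1); cv2.putText(im,str(k),c,0,.5,(0,0,0))
cv2.imwrite('pics/cloud.png',im)
E
```

```text
side 831
side 0.194 1.001 0.134
side 0.191 0.991 0.128
side 0.187 1.004 0.132
side 0.19 0.992 0.133
side 0.193 0.981 0.133
side 0.193 0.97 0.131
side 0.178 1.008 0.129
side 0.184 0.995 0.133
side 0.185 0.983 0.131
side 0.188 0.972 0.132
side 0.189 0.961 0.13
side 0.195 0.95 0.133
side 0.18 0.997 0.134
side 0.182 0.985 0.134
side 0.19 0.951 0.134
side 0.188 0.94 0.129
side 0.194 0.93 0.132
side 0.17 1.001 0.131
side 0.173 0.988 0.131
side 0.192 0.92 0.133
side 0.189 0.908 0.128
side 0.167 1.003 0.133
side 0.169 0.99 0.132
side 0.172 0.977 0.132
side 0.188 0.909 0.133
side 0.193 0.9 0.135
side 0.192 0.889 0.131
side 0.158 1.007 0.13
side 0.164 0.992 0.133
side 0.165 0.979 0.132
side 0.188 0.899 0.135
side 0.188 0.888 0.133
side 0.189 0.877 0.131
side 0.192 0.868 0.131
side 0.153 1.01 0.131
side 0.157 0.996 0.132
side 0.157 0.982 0.13
side 0.188 0.867 0.132
side 0.19 0.857 0.131
side 0.192 0.847 0.131
side 0.152 0.998 0.133
side 0.153 0.984 0.132
side 0.187 0.845 0.131
side 0.19 0.836 0.131
side 0.193 0.827 0.131
side 0.188 0.825 0.132
side 0.192 0.817 0.134
side 0.19 0.804 0.129
side 0
[... 13415 characters left out ...]
5
top 0.182 -0.024 0.111
top 0.181 -0.014 0.108
top 0.194 0.014 0.132
top 0.193 0.019 0.129
top 0.191 0.005 0.126
top 0.191 0.023 0.122
top 0.189 0.005 0.119
top 0.188 0.004 0.116
top 0.188 0.046 0.112
top 0.186 0.025 0.109
top 0.197 0.017 0.131
top 0.196 0.001 0.128
top 0.195 -0.002 0.125
top 0.194 0.024 0.121
top 0.193 0.037 0.117
top 0.191 -0.009 0.115
top 0.19 0.008 0.112
top 0.189 -0.008 0.109
top 0.2 -0.015 0.131
top 0.199 -0.01 0.127
top 0.198 0.011 0.123
top 0.197 0.006 0.12
top 0.196 0.032 0.116
top 0.194 -0.018 0.114
top 0.193 0.009 0.11
top 0.193 0.026 0.107
top 0.191 -0.13 0.107
top 0.2 0.015 0.119
top 0.2 0.044 0.115
top 0.198 0.022 0.112
top 0.197 0.044 0.108
top 0.2 0.01 0.108
```

View pics/cloud.png

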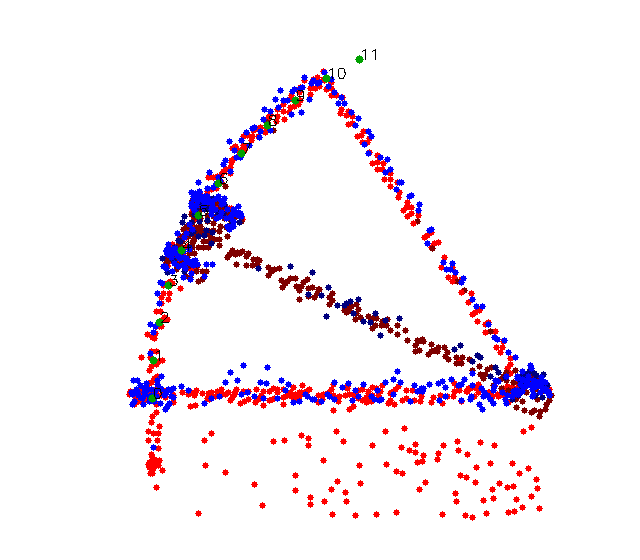

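```bash
cat > knob.py <<'E'
from h import *
import cv2
def knob(tag):
    p,d=robot.grab_frame('top'); a=p[165:240,265:345][:,:,::-1]
    cv2.imwrite(f'pics/knob{tag}.png',cv2.resize(a,None,fx=8,fy=8,interpolation=cv2.INTER_NEAREST))
    f,cx,cy,V=cam('top'); v,u=np.mgrid[:420,:560]; q=np.stack([(u-cx)/f*d,(v-cy)/f*d,d],-1)
    w=(q-V[:3,3])@V[:3,:3]-C; x,y,z=w@X,w@Y,w[...,2]
    near=(np.hypot(x,y+.15)<.05)
    m=near&(z>.118)&(z<.145)
    print('top pts',m.sum(),'mean',x[m].mean(),y[m].mean(),'z',np.median(z[m]))
    c=np.stack([x[m],y[m]],1); e,U=np.linalg.eigh(np.cov(c.T)); print('axis deg',np.degrees(np.arctan2(*U[::-1,1])),'ext',(c-c.mean(0))@U[:,1]@np.ones(1) if 0 else np.ptp((c-c.mean(0))@U,axis=0))
    # dark skirt + white dial centroid
    g=p.mean(2); dk=near&(g<70); print('dark',dk.sum(),x[dk].mean(),y[dk].mean())
    dial=near&(g>200)&(abs(z-.09)<.008); print('dial bbox',x[dial].min(),x[dial].max(),y[dial].min(),y[dial].max())
E
python3 -c "
from knob import *; knob(0)"
```

```text
top pts 51 mean -0.006891172434821478 -0.1495007695933991 z 0.1323798586312266
axis deg 73.06093487339037 ext [0.01479186 0.04023715]
dark 94 -0.0077306386006601715 -0.14824257349356604
dial bbox -0.029201426416595212 -0.020738451959622112 -0.16816834728578567 -0.15327745514156452
```

View pics/knob0.png

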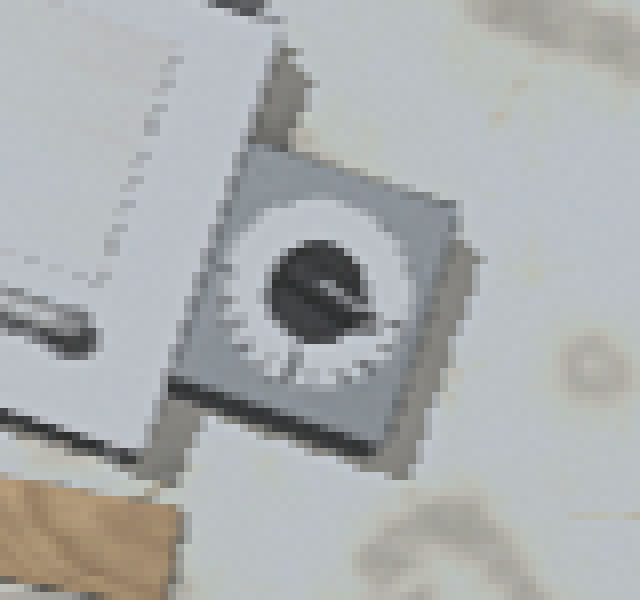

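```bash
python3 - <<'E'
from h import *
def l(n,w): q=w-C; print(n,w.round(4),(q@X).round(4),(q@Y).round(4))
T=lambda u,v:(u/8+265-.5,v/8+165-.5)
l('skirt',onz('top',T(314,292),.096)); l('dial',onz('top',T(316,294),.09))
a=onz('top',T(318,283),.131);b=onz('top',T(370,305),.131); l('line0',a); l('line1',b)
l('long',onz('top',T(292,365),.09))
q=robot.read_qpos(); print(np.round(q,2),robot.read_tcp_rot())
p=D(-.0055,-.1455,.102)
tt=np.radians(-17.5)+np.radians(73.06-90)   # jaw dir world angle (perp. bar)
for k in (0,180):
  for dl in (0,-73.1):
    a=tt+np.radians(k+dl); y=np.array([np.cos(a),np.sin(a),0]); z=-Z; R=np.stack([np.cross(y,z),y,z],1)
    print(k,dl,robot.ik(p,R), robot.ik(p+[0,0,.12],R))
# handle
for k in (0,180):
    y=X if k==0 else -X; R=np.stack([np.cross(y,-Z),y,-Z],1)
    for th in(0,.3,.45,.7):
        g=.1626;a0=np.arctan2(.049,.155); print(k,th,robot.ik(D(HX-g*np.cos(th+a0),0,HZ+g*np.sin(th+a0)-.019),R))
E
```

```text
skirt [ 0.5216 -0.12    0.096 ] -0.0058 -0.1479
dial [ 0.5214 -0.1212  0.09  ] -0.0056 -0.1492
line0 [ 0.5218 -0.1192  0.131 ] -0.0058 -0.1471
line1 [ 0.5131 -0.1411  0.131 ] -0.0075 -0.1707
long [ 0.4906 -0.1116  0.09  ] -0.0379 -0.1493
[-5.448e+01  2.058e+01  6.500e-01 -1.000e-02 -7.014e+01 -1.651e+01] [[-9.45483713e-01 -3.25668917e-01 -5.52855779e-04]
 [-3.25669353e-01  9.45483026e-01  1.14942764e-03]
 [ 1.48382901e-04  1.26681329e-03 -9.99999187e-01]]
0 0 [  8.28627464  12.1645417  -24.18050362   0.         -53.65495467
 137.27372536] [  8.28627464   6.37167766 -14.41712076   0.         -69.21120157
 137.27372536]
0 -73.1 [  8.28627464  12.1645417  -24.18050362   0.         -53.65495467
  64.17372536] [  8.28627464   6.37167766 -14.41712076   0.         -69.21120157
  64.17372536]
180 0 [  8.28627464  12.1645417  -24.18050362   0.         -53.65495467
 -42.72627464] [  8.28627464   6.37167766 -14.41712076   0.         -69.21120157
 -42.72627464]
180 -73.1 [   8.28627464   12.1645417   -24.18050362    0.          -53.65495467
 -115.82627464] [   8.28627464    6.37167766  -14.41712076    0.          -69.21120157
 -115.82627464]
0 0 [ 25.9166476    9.86760693 -25.80464181   0.         -54.32775126
 136.5833524 ]
0 0.3 [ 24.2245814    9.30883814 -20.10732607   0.         -60.58383578
 138.2754186 ]
0 0.45 [ 23.08744698   9.77698134 -16.87443062   0.         -63.34858804
 139.41255302]
0 0.7 [ 20.94442608  11.51320699 -11.17123216   0.         -67.31556085
 141.55557392]
180 0 [ 25.9166476    9.86760693 -25.80464181   0.         -54.32775126
 -43.4166476 ]
180 0.3 [ 24.2245814    9.30883814 -20.10732607   0.         -60.58383578
 -41.7245814 ]
180 0.45 [ 23.08744698   9.77698134 -16.87443062   0.         -63.34858804
 -40.58744698]
180 0.7 [ 20.94442608  11.51320699 -11.17123216   0.         -67.31556085
 -38.44442608]
```

```bash
cat >> h.py <<'E'
def Rj(a):
    y=np.array([np.cos(a),np.sin(a),0]); return np.stack([np.cross(y,-Z),y,-Z],1)
def st(s): print(s,'t',round(robot.read_t(),2),'F',np.round(robot.read_force(),1),'w',round(robot.read_grip_width(),3),'p',np.round(robot.read_position(),4))
E
python3 - <<'E'
from h import *
p=D(-.0056,-.1472,.103)
R=Rj(yaw+np.radians(73.06-90+180))
robot.goto(p+[0,0,.13],R); st('above')
robot.move_gripper(.5); st('half')
robot.servo_line(p,speed=.12); st('down')
robot.move_gripper(0); st('grip')
print(np.round(robot.read_qpos(),2))
E
```

```text
above t 2.31 F [-0.1 -0.7 -0.5] w 0.999 p [ 0.5219 -0.1199  0.2329]
half t 3.21 F [-0.9  0.3 -0.1] w 0.5 p [ 0.522  -0.1193  0.233 ]
down t 4.44 F [ 1.1  0.6 -0.6] w 0.497 p [ 0.5226 -0.1193  0.1037]
grip t 5.32 F [ 0.  -0.8  0.1] w 0.005 p [ 0.522  -0.1193  0.103 ]
[  8.12  12.09 -24.14  -0.   -53.78 -42.56]
```

The fingers closed to 0.005, so they missed the bar. I'll take another look.

```bash
python3 - <<'E'
from h import *
import cv2
for n,(u0,v0,u1,v1) in {'side':(240,150,330,225),'top':(250,150,350,240)}.items():
    p,d=robot.grab_frame(n); a=p[v0:v1,u0:u1,::-1]
    q=proj(n,robot.read_position()); print(n,q)
    cv2.imwrite(f'pics/{n}1.png',cv2.resize(a,None,fx=6,fy=6,interpolation=cv2.INTER_CUBIC))
E
```

```text
side [281.1294655  194.39239277]
top [303.70827635 200.68011355]
```

View pics/side1.png

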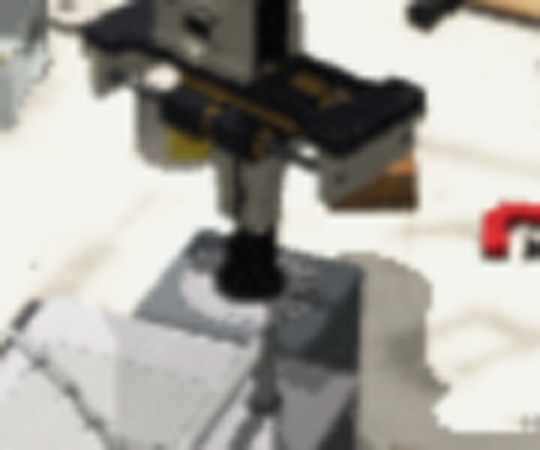

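View pics/top1.png

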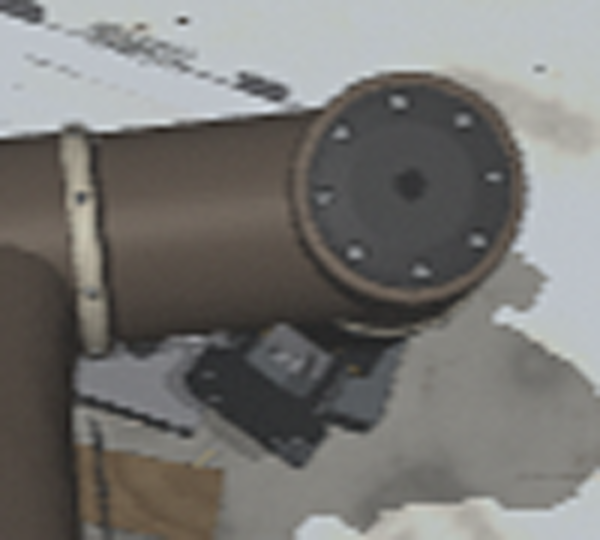

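```bash
python3 - <<'E'
from h import *
from knob import knob
st('now'); print(np.round(robot.read_tcp_rot(),3))
robot.move_gripper(.5); st('open')
p=robot.read_position(); robot.servo_line(p+[0,0,.13],speed=.15)
import cv2
for n,(u0,v0,u1,v1) in {'side':(240,120,330,225)}.items():
    p,d=robot.grab_frame(n); a=p[v0:v1,u0:u1,::-1]
    cv2.imwrite(f'pics/{n}2.png',cv2.resize(a,None,fx=5,fy=5,interpolation=cv2.INTER_CUBIC))
E
```

```text
now t 5.42 F [-0.2 -0.1  0.9] w 0.008 p [ 0.522  -0.1193  0.103 ]
[[-0.566 -0.825 -0.   ]
 [-0.825  0.566 -0.   ]
 [ 0.     0.    -1.   ]]
open t 6.31 F [-0.6  0.6  0.4] w 0.499 p [ 0.522  -0.1193  0.103 ]
```

View pics/side2.png

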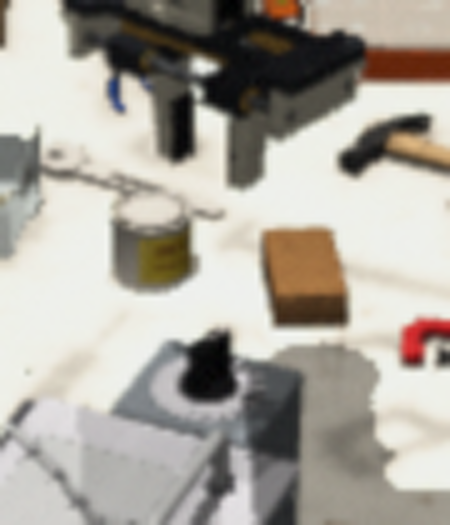

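```bash
python3 - <<'E'
from h import *
st('n'); p=np.array(robot.read_position()); R=np.array(robot.read_tcp_rot())
for o in(-.032,0,.032): print(proj('side',p+R[:,1]*o), (proj('side',p+R[:,1]*o)-[240,120])*5)
_,d=robot.grab_frame('side'); f,cx,cy,V=cam('side')
v,u=np.mgrid[:420,:560]; q=np.stack([(u-cx)/f*d,(v-cy)/f*d,d],-1); w=(q-V[:3,3])@V[:3,:3]-p
l=w@R
m=(np.abs(l[...,0])<.03)&(np.abs(l[...,1])<.08)&(l[...,2]>-.1)&(l[...,2]<.08)
for lo in np.arange(-.1,.08,.01):
    k=m&(l[...,2]>lo)&(l[...,2]<=lo+.01); print(round(lo,3),k.sum(),l[k][:,:2].min(0).round(3) if k.any() else'',l[k][:,:2].max(0).round(3) if k.any() else '')
E
```

```text
n t 7.38 F [-0.2  0.4 -0.6] w 0.502 p [ 0.5213 -0.1193  0.2318]
[274.37515285 159.39347719] [171.87576424 196.96738597]
[281.52628355 162.537761  ] [207.63141775 212.68880498]
[288.86759852 165.765667  ] [244.33799261 228.82833502]
-0.1 13 [-0.016 -0.039] [0.009 0.053]
-0.09 32 [-0.013 -0.043] [0.007 0.042]
-0.08 53 [-0.015 -0.042] [0.011 0.044]
-0.07 45 [-0.013 -0.041] [0.009 0.042]
-0.06 44 [-0.014 -0.036] [0.011 0.039]
-0.05 40 [-0.013 -0.038] [0.011 0.037]
-0.04 28 [-0.013 -0.035] [0.011 0.037]
-0.03 0  
-0.02 0  
-0.01 0  
-0.0 0  
0.01 0  
0.02 0  
0.03 0  
0.04 0  
0.05 0  
0.06 0  
0.07 0
```

```bash
python3 - <<'E'
from h import *
p=np.array(robot.read_position()); R=np.array(robot.read_tcp_rot())
robot_d=robot.grab_frame('side')[1]; d=robot_d; f,cx,cy,V=cam('side')
v,u=np.mgrid[:420,:560]; q=np.stack([(u-cx)/f*d,(v-cy)/f*d,d],-1); l=((q-V[:3,3])@V[:3,:3]-p)@R
m=(np.abs(l[...,0])<.03)&(np.abs(l[...,1])<.08)&(l[...,2]>-.06)&(l[...,2]<.08)
print(np.sort(l[m][:,2])[-12:].round(4))
for s in(-1,1):
    k=m&(s*l[...,1]>0); print(s,'max z',np.sort(l[k][:,2])[-4:].round(4),'y',np.percentile(l[k][:,1],[5,50,95]).round(4),'x',np.percentile(l[k][:,0],[5,50,95]).round(4))
E
```

```text
[-0.0368 -0.0367 -0.0363 -0.0355 -0.0354 -0.0351 -0.0345 -0.0342 -0.0336
 -0.0333 -0.0325 -0.0322]
-1 max z [-0.0342 -0.0336 -0.0333 -0.0325] y [-0.0364 -0.0251 -0.0204] x [-0.012  -0.0067  0.0097]
1 max z [-0.0355 -0.0354 -0.0345 -0.0322] y [0.0231 0.0347 0.0375] x [-0.0114 -0.0071  0.0094]
```

The side-view depth puts the fingertips about 31 mm short of the reported TCP. At 103 mm they therefore closed just above the knob top (131 mm). I'll correct for this and retry.

```bash
cat >> h.py <<'E'
TO=.031  # true tips are this far behind the reported TCP (seen in depth)
E
python3 - <<'E'
from h import *
p=D(-.0056,-.1472,.103-TO)
robot.servo_line(p+[0,0,.035],speed=.15); st('mid')
robot.servo_line(p,speed=.05); st('down')
robot.move_gripper(0); st('grip')
print(np.round(robot.read_qpos(),2))
E
```

```text
mid t 8.47 F [0.7 0.1 0.3] w 0.498 p [ 0.5226 -0.1193  0.1078]
down t 9.32 F [ 0.9 -0.5 -0.5] w 0.497 p [ 0.5222 -0.1193  0.0721]
grip t 9.92 F [-3.1  4.2  4.3] w 0.155 p [ 0.5214 -0.1189  0.0721]
[  8.14  14.07 -26.25  -0.05 -49.72 -42.55]
```

```bash
python3 - <<'E'
from h import *
q=np.array(robot.read_qpos()); y=np.array(robot.read_tcp_rot())[:,1]; tot=72.5-np.degrees(np.arctan2(y[1],y[0])); print(tot)
for i in range(1,4):
    t=q.copy(); t[5]+=tot*i/3; robot.movej(t); st(i)
y=np.array(robot.read_tcp_rot())[:,1]; print(np.degrees(np.arctan2(y[1],y[0])))
robot.dwell(.2)
robot.move_gripper(.5); st('rel')
p=robot.read_position(); robot.servo_line(p+[0,0,.14],speed=.2); st('up')
# clear view over the bow approach
y=-X; R=np.stack([np.cross(y,-Z),y,-Z],1)
robot.goto(D(HX-.155,0,.13-.019-TO+.13),R); st('over bow')
from knob import knob; knob(3)
E
```

```text
-73.05395226538661
1 t 10.41 F [0.  0.3 0.3] w 0.161 p [ 0.5214 -0.1189  0.0721]
2 t 10.9 F [ 0.2 -0.6 -0.8] w 0.157 p [ 0.5214 -0.1189  0.0721]
3 t 11.39 F [-0.3 -1.1  0.1] w 0.159 p [ 0.5214 -0.119   0.0722]
72.83309754177934
rel t 12.32 F [0.3 0.1 0. ] w 0.5 p [ 0.5214 -0.1189  0.0721]
up t 13.17 F [-0.4  0.3  0.5] w 0.5 p [ 0.5206 -0.1187  0.2109]
over bow t 14.32 F [-0.2  0.9 -0.2] w 0.501 p [0.5151 0.0368 0.2094]
top pts 48 mean -0.008156570667211009 -0.1471745512610727 z 0.13068320612955303
axis deg -179.92835466008157 ext [0.01364739 0.03880063]
dark 90 -0.006118370831424728 -0.1485205800504732
dial bbox -0.03208742680638754 0.034596086797871205 -0.183885886358445 -0.11543141228259553
```

View pics/knob3.png

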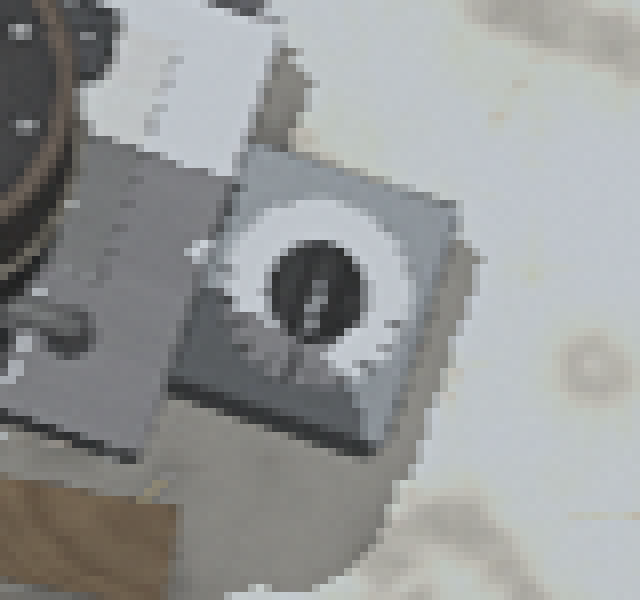

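The knob bar now reads 180° in the dryer frame. Its white line points at the long line, in the crop from (322,288) through (308,330) towards (292,365). Next is the bow.

```bash
python3 - <<'E'
from h import *
p=D(HX-.155,0,.13-.019-TO)
robot.servo_line(p+[0,0,.04],speed=.15); st('mid')
robot.servo_line(p,speed=.06); st('down')
robot.move_gripper(0); st('grip')
y=np.array(robot.read_tcp_rot())[:,1]; print(y)
E
```

```text
mid t 15.12 F [-0.8  0.2  0.1] w 0.498 p [0.516  0.0371 0.1207]
down t 15.93 F [-0.4 -0.3 -0. ] w 0.5 p [0.5155 0.0372 0.0801]
grip t 16.57 F [ 3.6 -4.  -1.1] w 0.126 p [0.5161 0.037  0.0802]
[-0.95380816  0.30041405 -0.00118152]
```

```bash
cat >> h.py <<'E'
r0,a0=np.hypot(.155,.049),np.arctan2(.049,.155)
def bow(th): return D(HX-r0*np.cos(th+a0),0,HZ+r0*np.sin(th+a0)-.019-TO)
E
python3 - <<'E'
from h import *
for th in np.linspace(0,.447,7)[1:]:
    robot.servo_line(bow(th),speed=.05); st(round(th,3))
robot.dwell(.2)
import cv2
for n,(u0,v0,u1,v1) in {'side':(205,175,305,275),'top':(200,130,300,230)}.items():
    p,d=robot.grab_frame(n); np.save(n+'4d.npy',d); cv2.imwrite(f'pics/{n}4.png',cv2.resize(p[v0:v1,u0:u1,::-1],None,fx=6,fy=6,interpolation=cv2.INTER_CUBIC))
d=np.load('side4d.npy'); 
for n in('side','top'):
    d=np.load(n+'4d.npy'); f,cx,cy,V=cam(n); v,u=np.mgrid[:420,:560]
    q=np.stack([(u-cx)/f*d,(v-cy)/f*d,d],-1)[d>0]; w=(q-V[:3,3])@V[:3,:3]-C; x,y,z=w@X,w@Y,w[:,2]
    r=np.hypot(HX-x,z-HZ);th=np.arctan2(z-HZ,HX-x)
    k=(y>.103)&(y<.121)&(r>.1)&(r<.215)&(th>.2)&(th<.7); print(n)
    for lo,hi in((.1,.13),(.13,.165),(.165,.2)):
        kk=k&(r>lo)&(r<hi); h,e=np.histogram(th[kk],np.arange(.2,.72,.025)); print(lo,h)
    s=(abs(y)<.09)&(y>.06)&(r>.05)&(r<.14)&(th>.1)&(z>.1)&(th<.7); print('lid surf angle',np.median(np.arctan2(z[s]-HZ,HX-x[s])-.004/r[s]))
st('end')
E
```

```text
0.074 t 16.97 F [ 5.8 -1.5 -8.8] w 0.125 p [0.5195 0.036  0.0908]
0.149 t 17.36 F [ 5.2 -1.1 -9.9] w 0.124 p [0.5238 0.0347 0.1016]
0.223 t 17.75 F [ 2.8  1.6 -8.8] w 0.125 p [0.5289 0.033  0.1124]
0.298 t 18.14 F [-0.1  5.3 -7.4] w 0.126 p [0.5349 0.0312 0.1229]
0.372 t 18.53 F [-3.1  7.3 -5.5] w 0.128 p [0.5411 0.0292 0.1325]
0.447 t 18.93 F [-6.6 10.7 -2.4] w 0.126 p [0.5481 0.0271 0.1417]
side
0.1 [ 0  0  0  0  0  0  0  2  7 12  5  0  0  0  0  0  0  0  0  0]
0.13 [0 0 0 0 0 0 0 2 3 9 1 0 0 0 0 0 0 0 0 0]
0.165 [ 0  0  0  0  0  3  8  1  3 15  0  0  3 15  3  0  0  0  0  0]
lid surf angle 0.4247113995095994
top
0.1 [0 0 0 0 0 0 0 0 0 0 0 0 0 0 0 0 0 0 0 0]
0.13 [0 0 0 0 0 0 0 0 0 0 0 0 0 0 0 0 0 0 0 0]
0.165 [0 0 0 0 0 0 0 0 0 0 0 0 0 0 0 0 0 0 0 0]
lid surf angle nan
end t 19.23 F [-6.   8.7 -2.8] w 0.122 p [0.548  0.0271 0.1415]
  return _methods._mean(a, axis=axis, dtype=dtype,
  ret = ret.dtype.type(ret / rcount)
```

View pics/side4.png

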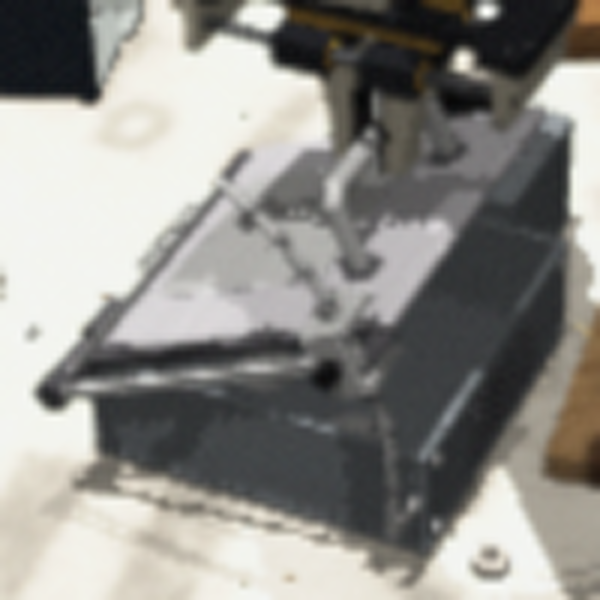

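View pics/top4.png

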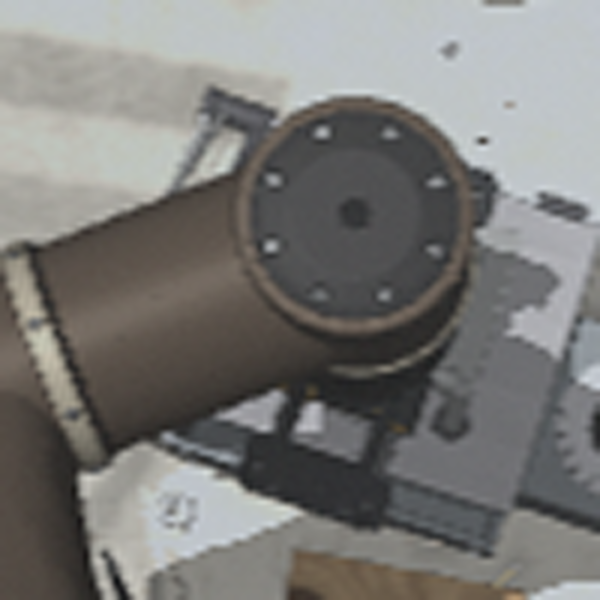

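```bash
cat > chk.py <<'E'
from h import *
def chk():
    d=robot.grab_frame('side')[1]; f,cx,cy,V=cam('side'); v,u=np.mgrid[:420,:560]
    q=np.stack([(u-cx)/f*d,(v-cy)/f*d,d],-1)[d>0]; w=(q-V[:3,3])@V[:3,:3]-C; x,y,z=w@X,w@Y,w[:,2]
    r=np.hypot(HX-x,z-HZ);th=np.arctan2(z-HZ,HX-x); k=(y>.103)&(y<.119)&(r>.165)&(r<.2)
    g=lambda a,b,kk=k: (np.median(th[kk&(th>a)&(th<b)]).round(4),(kk&(th>a)&(th<b)).sum())
    print('low',g(.3,.39),'ptr',g(.395,.49),'up',g(.5,.6),'ptr shaft',g(.38,.5,(y>.103)&(y<.121)&(r>.1)&(r<.165)),
      'arm y.14',g(.38,.52,(y>.136)&(y<.146)&(r>.1)&(r<.165)))
E
python3 -c "
from chk import *
chk();chk();st('x');print(robot.read_qvel())"
```

```text
low (np.float64(0.364), np.int64(7)) ptr (np.float64(0.43), np.int64(18)) up (np.float64(0.5448), np.int64(19)) ptr shaft (np.float64(0.4341), np.int64(41)) arm y.14 (np.float64(0.4535), np.int64(45))
low (np.float64(0.3657), np.int64(8)) ptr (np.float64(0.4337), np.int64(19)) up (np.float64(0.5456), np.int64(19)) ptr shaft (np.float64(0.4365), np.int64(40)) arm y.14 (np.float64(0.4562), np.int64(44))
x t 19.32 F [-6.   9.8 -3.1] w 0.121 p [0.548  0.0271 0.1416]
[-0.05825887 -0.00925448  0.04385172  0.09089576 -0.04569191  0.11428325]
```

The pointer stands at about 0.433, against a prong midpoint of about 0.455. I'll raise the lid by 0.02.

```bash
python3 - <<'E'
from chk import *
robot.servo_line(bow(.467),speed=.03); robot.dwell(.8); st('n'); chk(); chk()
from knob import knob; knob(5)
robot.dwell(.5); chk(); st('e')
import cv2; p,_=robot.grab_frame('side'); cv2.imwrite('pics/side6.png',cv2.resize(p[150:290,190:340,::-1],None,fx=4,fy=4,interpolation=cv2.INTER_CUBIC))
E
```

```text
n t 20.38 F [-7.2  9.9 -2.5] w 0.128 p [0.5499 0.0266 0.1439]
low (np.float64(0.3671), np.int64(15)) ptr (np.float64(0.4452), np.int64(17)) up (np.float64(0.5433), np.int64(18)) ptr shaft (np.float64(0.4526), np.int64(41)) arm y.14 (np.float64(0.4506), np.int64(45))
low (np.float64(0.3648), np.int64(15)) ptr (np.float64(0.4504), np.int64(16)) up (np.float64(0.544), np.int64(19)) ptr shaft (np.float64(0.4517), np.int64(41)) arm y.14 (np.float64(0.4533), np.int64(46))
top pts 50 mean -0.008844211693578833 -0.14704283143949384 z 0.13252675836458794
axis deg 179.59929372806084 ext [0.01342815 0.04097736]
dark 99 -0.007206300707308077 -0.14821373889471814
dial bbox -0.023705210799246194 0.03275478289760306 -0.18478858022095276 -0.11946395475901482
low (np.float64(0.3679), np.int64(11)) ptr (np.float64(0.4515), np.int64(17)) up (np.float64(0.542), np.int64(16)) ptr shaft (np.float64(0.457), np.int64(48)) arm y.14 (np.float64(0.4544), np.int64(45))
e t 21.08 F [-6.8 10.6 -1.3] w 0.126 p [0.5499 0.0265 0.1439]
```

View pics/side6.png

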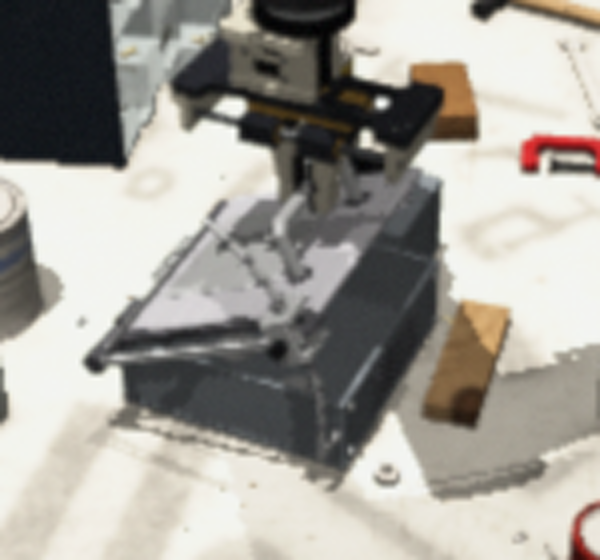

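The picture shows the fingers still on the bow at about (305,190) and the pointer at the fork at about (285,335). The nut at (388,475) and the offcut at (465,360) haven't moved. The pointer reads about 0.45 against a fork middle of about 0.455, and both are steady, so I'm handing in.

```bash
python3 -c "
from h import *
robot.job_done(); st('done')"
```

```text
the job is handed in; nothing more can be done
the job is handed in; nothing more can be done
```

The job is handed in: the knob is turned to the long line, and the arm is holding the lid open by its bow with the pointer between the prongs. No verdict is reported.

- **Knob:** I turned it about 73° clockwise. In the last picture its bar lies within about 0.5° of the dryer's front direction, and its white line points at the long line.
- **Lid:** The pointer measured 0.445–0.452 rad in the last three depth readings. The middle of the fork measured about 0.455 rad. I took these from a single camera, so expect an error of about 0.01–0.02 rad. The limit is 0.075 rad.
- **Grip:** The fingers are on the bow at about 11 mm width (the bar is 12 mm) with roughly 12 N on the wrist, steady over the last second before handing in.
- **Fork and bystanders:** The fork's depth readings did not change. The nut and offcut look unmoved in the last picture; I did not measure the other bystanders.
- **Time:** 21 s of the 48 s allowed.

**Failed check:** My first grip on the knob closed on nothing. The depth picture showed the real fingertips about 31 mm short of the reported tool position. I allowed for that from then on, and both later grips closed at the expected widths.

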